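# Fit the crank to the hand mill

## Task

Get the hand mill ready: lift the dust cap off its spindle and stand it upright on the round cork mat, then fit the crank with the square socket fully home on the square spindle and turn it at least a quarter turn, either way round, so that the spindle turns with it; leave the crank on the mill. Leave the long crank with the round socket and everything else standing round the mill where they are, and do not tip the cap over.

Things in the scene. Friction and masses are not known exactly. Their poses are not given: they have to be found in the camera images.
- mill: Hand mill, a white square box with a steel top, fixed to the worktop, 108 x 108 mm at the foot, top face 100 x 100 mm at 100 mm height. Origin: centre of its underside on the worktop, z up; the square spindle stands up from the middle of its top.
- spindle (a joint): Angle (rad) of the mill's upright spindle about z, counter-clockwise from above positive. It turns either way for nearly two turns from the zero and stays where it is left: a friction of about 0.12 N m resists.
- shaft_foot (a point): Point on the spindle's axis at the shoulder where the crank comes to rest, 106 mm above the worktop (a round collar of 20 mm radius and 6 mm height lies below it, on the mill's top). From here the steel shaft rises 30 mm: 16 x 16 mm square for 24 mm, then tapering to 10 mm square at its top. Turns with the spindle; its x and y axes are square to the flats of the shaft, z up.
- shaft_mark (a point): White dot on the spindle's collar, 20 mm out from the axis along the shaft_foot's x axis; it travels round as the spindle turns.
- cap: Loose grey plastic dust cap standing over the spindle on the mill's top: an upside-down cup of 58 mm outer and 50 mm inner diameter, 48 mm high (inside 42 mm deep), with a black round knob on top, 26 mm in diameter from 54 to 72 mm above the rim. Total height 72 mm, 90 g. Origin: centre of its open rim, z up. It must be lifted at least 37 mm to clear the shaft.
- mat: Round cork mat, 100 mm in diameter and 5 mm thick, fixed to the worktop. Origin: centre of its underside.
- crank: The mill's crank, steel, lying flat, 112 mm long, about 160 g. At one end a 38 x 38 mm square hub, 32 mm high, with an 18 x 18 mm square socket right through it from below to above; a flat arm 20 mm wide and 9 mm thick, level with the hub's underside; at the other end an upright dark wooden knob, 24 mm in diameter, its top 54 mm above the underside. Origin: on the underside, midway along the length; x points from the hub to the knob, z up.
- crank_socket (a point): Centre of the crank's socket at the hub's underside, 37 mm from the crank's origin towards -x; axes as the crank's, square to the sides of the socket and hub. Socket and shaft have 1 mm play on each side, about 7 degrees of turn each way.
- crank_knob (a point): Centre of the top of the crank's wooden knob, 80 mm from the socket's centre and 54 mm above the underside.
- long_crank: Another crank, which does not fit, lying flat: round hub 38 mm in diameter and 32 mm high with a round hole, 100 mm from the hub's centre to the knob's, 132 mm long. Origin: midway along its length on the underside (hub centre 47 mm towards -x, knob 53 mm towards +x). Not to be moved.
- pepper_mill: Wooden pepper mill, 58 mm in diameter, 170 mm high, standing loose close beside the mill, in the way of part of the crank's circle. Origin: centre of its underside.
- bottle: Slim white bottle, 58 mm in diameter, 205 mm high, standing loose close beside the mill, in the way of part of the crank's circle. Origin: centre of its underside.
- tin: Low round food tin, 75 mm in diameter, 58 mm high, loose bystander. Origin: centre of its underside.
- timer: Red and white wind-up kitchen timer, 62 mm in diameter, 43 mm high, loose bystander. Origin: centre of its underside.
- garlic: Bulb of garlic, 60 mm wide, 58 mm high, loose bystander. Origin: centre of its underside.
- spice: Spice jar with a dark lid, 41 mm in diameter, 105 mm high, loose bystander. Origin: centre of its underside.
Mind the look-alikes: they are no part of the job. Leave any orange look-alike of the crank alone.

How it is judged (in metres and radians):
On the way, in this order (a step that is already met when the one before it is completed fails the run):
1. the dust cap stands upright on the cork mat (horizontal distance between cap and mat below 0.045 m and z of cap in the frame of mat between 0.002 and 0.009 m and angle between cap's own z axis and vertical below 0.08 rad), for 0.2 s.
2. the crank with the square socket is fully home on the spindle (horizontal distance between crank_socket and shaft_foot below 0.004 m and z of crank_socket in the frame of shaft_foot between -0.004 and 0.004 m and angle between crank's own z axis and vertical below 0.06 rad), for 0.2 s.
3. the spindle has been turned by about a quarter turn by the seated crank (all of step 2 and distance of shaft_mark from where it was at the start of the episode above 0.0215 m), for 0.1 s.
At the end, for the whole second after the job is handed in: Cap upright on the mat (centres within 45 mm); crank level and home on the spindle (within 4 mm of shoulder and axis); all released and at rest. On the way the spindle was turned 65 degrees or more from its start with the crank home (all of step 1 and all of step 2 and linear speed of each of cap, crank below 0.02 m/s and velocity of joint spindle between -0.1 and 0.1 rad/s); the robot touches nothing.
It fails at once if the long crank is moved more than 30 mm (distance of long_crank from where it was at the start of the episode above 0.03 m).
It fails at once if a bystander is knocked over or pushed more than 30 mm (distance of any of pepper_mill, bottle, tin, timer, garlic, spice from where it was at the start of the episode above 0.03 m or angle between any of pepper_mill, bottle, tin, timer, garlic, spice's own z axis and vertical above 0.5 rad).
It fails at once if the cap is tipped over (angle between cap's own z axis and vertical above 0.8 rad).
It also fails if it takes over 67 s, if anything falls off the work surface, if the arm or the gripper's body presses on something with over 40 N, if the wrist force passes 120 N, or if a joint passes its speed limit or range.

## Robot

A 6-joint arm with a two-finger parallel gripper is mounted at the origin on a cart in front of the work surface, level with it; the furniture and walls round the work are solid. World frame = base frame: x ahead of the robot, y to its left, z up, the work surface at z = 0. Lengths are in mm, angles in degrees, forces in N, time in s.
With the tool pointing down it reaches from about 300 to 850 mm from the base axis. Payload 4.2 kg.
Tool frame: the origin (TCP) lies midway between the tips of the shut fingers; the grasp point (between the pads) lies 19 mm behind it (env.grasp_offset is the distance from the TCP to the grasp point, in mm); z points along the fingers, y is the line along which they close (so a half turn about z gives the same grasp; the last joint's range is limited). The gripper opens to 91 mm and grips with 3 to 60 N. Pads are 32 mm wide; open, the fingers measure 118 mm over their backs; the gripper's body (76 mm by 178 mm) begins 60 mm behind the grasp point.
Start: joints at [-74.828, 18.312, 89.639, -0, 72.044, -1.146], TCP at [161.558, -551.853, 213.976] pointing down, gripper open.
Joint ranges: [-177.97, 177.97], [-48.28, 115.42], [12.27, 149.76], [-77.06, 257.06], [2.81, 150.46], [-146.56, 146.56]. Speed limits (degrees/s): [147.25, 147.25, 180, 180, 180, 180].

## Interface

Orientations are given as [roll, pitch, yaw] about the fixed x, y, z axes, in that order (R = Rz(yaw) Ry(pitch) Rx(roll)).
In Python, from workcell import env, optics gives the robot as it stands. The module is installed in compiled form; this text tells all that it offers.
- The arm moves only by the tool send_rows, never from a script. Its argument "targets" is a list that holds one entry, the list of rows, each a list of 7 numbers: the turn, a rotation vector about the world's x, y, z scaled (see below), then the shift along the world's x, y, z scaled (see below), then the closure, from -1 (fully open) to 1 (shut). In form: [[[rx, ry, rz, x, y, z, gripper], ...]]. A call has 1 to 12 rows; each row shifts and turns the commanded pose from where the row before left it; what a row does not reach is not made up. The controller multiplies each number of a shift by 0.2 m and each number of a turn by pi/2 rad. A row lasts 1/10 s, in which the tool goes at most 50 mm and 8.59 degrees, less where a joint would pass 70% of its speed; a pose out of reach is approached as far as the arm can. A call with a number of a shift or a turn outside -1 to 1 is refused whole. A call with a gripper value outside its range is refused whole. The fingers move at their own pace and stop on an object; "grip_force" is the grip in N (left out, the last holds). Time passes only in rows, so rows that do not move let the fingers close. It gives the time, the measured TCP pose, the force, the opening and the grip force at its end, in the units of the state.
- env.state(): the state, without advancing time (a new reading comes with each control period).
- optics.grab_frame(name): name is "side" or "top"; returns (picture, depth): 420x560x3 uint8, red, green, blue; 420x560 float32, mm along the optical axis (not along the pixel's ray), 0 where there is no reading.
- optics.camera_info(name): a dict with "camera_matrix" (3x3 intrinsics, pixels), "k1" (the pictures are not rectified: a ray, as slopes to the right and down, at radius r is drawn at 1 + k1 r^2 times it, then the intrinsics apply), "R" (3x3) and "t" (3): a world point X has camera coordinates R X + t. Camera axes: x right, y down, z forward; pixel columns grow to the right and rows downward; lengths in mm; the calibration is good to about 2 mm. A picture is of the moment at which its call begins. camera_info takes no time and is no camera call.
- env.job_done(): hands the job in; it is judged then, once.
Trained networks look in the newest picture that a camera, given by its name, has taken for a name from the list of things; names that differ only in an ending like _2 or _b are one class to them, and where a whole thing is asked for, a point or a joint stands for the part that bears it (a point fixed in the world has none). Each returns a list of dicts, best first, with "conf" (0 to 1); they miss things now and then, are a little off and sometimes report something else, mostly with a low value. They report only what shows in the picture. A call takes as long as a camera call. They do not tell look-alikes from the thing itself.
- optics.silhouettes(camera, name): "mask" (420x560 bool, what is visible of it) and "at" ([column, row] in pixels, amid what is visible of it).
- optics.place_of(camera, name): "at" ([column, row] in pixels: a listed point, or the origin of a listed thing).
The state is a dict: "time_s": time; "qpos": joint angles; "qvel": joint speeds; "effort": joint torques, N m; "ee_pos": TCP position; "ee_rot": TCP orientation; "force": force on the tool from outside, world axes, zero at the start; "torque": the same for the moment, N m; "gripper_width": finger opening in mm; "gripper_force": force on a finger pad.
Only numpy, scipy, OpenCV 4.12 (cv2) and the standard library are available. Lean on these libraries where they do the work, as an engineer would, in place of code of your own. Each camera call takes 0.05 s, during which the arm holds its last target. There are 200 camera calls.

## Working session

There is one attempt and no reset: what is moved stays moved. The work goes in short steps, Python scripts to look and compute and a tool call to move; the robot and the scene stay as the last step left them, time stands still between calls to the robot, and variables do not carry over. Pictures are saved under pics/ and viewed, at most 10 in all, crops included, and the job is handed in when it is done.

Besides the shell and the picture viewer there is one more tool, called after "Call:" as a command line: name --argument value ..., lists and objects as JSON in quotes. send_rows: Moves the arm, as the interface text tells. Its arguments: {"type":"object","properties":{"targets":{"type":"array"},"grip_force":{"type":"number"}},"required":["targets"]}

```bash
mkdir -p pics
cat > h.py <<'E'
import numpy as np, cv2
from workcell import env, optics
def save(cam,fn):
    p,d=optics.grab_frame(cam); cv2.imwrite('pics/'+fn,p[:,:,::-1]); return p,d
def ray(cam,px):
    i=optics.camera_info(cam); K=np.array(i['camera_matrix']); R=np.array(i['R']); t=np.array(i['t']).ravel()
    s=np.array([(px[0]-K[0,2])/K[0,0],(px[1]-K[1,2])/K[1,1]]); u=s.copy()
    for _ in range(30): u=s/(1+i['k1']*(u@u))
    return -R.T@t, R.T@np.array([u[0],u[1],1.]), t
def atz(cam,px,z):
    o,d,_=ray(cam,px); return o+d*(z-o[2])/d[2]
def atd(cam,px,dep):
    o,d,_=ray(cam,px); return o+d*dep
def cloud(cam,D,mask):
    i=optics.camera_info(cam); K=np.array(i['camera_matrix'])
    m=mask&(D>0); v,u=np.nonzero(m)
    x=(u-K[0,2])/K[0,0]; y=(v-K[1,2])/K[1,1]; a,b=x.copy(),y.copy()
    for _ in range(30):
        f=1+i['k1']*(a*a+b*b); a,b=x/f,y/f
    z=D[v,u]; P=np.c_[a*z,b*z,z]-np.array(i['t']).ravel()
    return P@np.array(i['R'])
E
python3 - <<'E'
from h import *
print(env.state())
for c in('top','side'):
    p,D=save(c,c+'0.png'); i=optics.camera_info(c); print(c,i)
    for n,z in [('mill',0),('cap',100),('mat',0),('crank',0),('crank_socket',0),('crank_knob',54),('long_crank',0),('pepper_mill',0),('bottle',0),('tin',0),('timer',0),('garlic',0),('spice',0),('shaft_mark',106)]:
        print(n,[(np.round(r['at']),round(r['conf'],2),np.round(atz(c,r['at'],z)[:2])) for r in optics.place_of(c,n)])
E
```

```text
{'time_s': 0.0, 'qpos': array([-7.48263500e+01,  1.83521222e+01,  8.97063713e+01, -4.80277746e-04,
        7.20434370e+01, -1.14765047e+00]), 'qvel': array([ 0.01974945,  0.03990438, -0.02606885, -0.05354825,  0.02885904,
       -0.05542283]), 'effort': array([-7.03172591e-04, -4.12462091e+01, -2.31973618e+01,  7.27009191e-02,
        4.58882831e-02, -1.43389316e-04]), 'ee_pos': array([ 161.43824325, -551.34770053,  213.11569228]), 'ee_rot': array([-1.79898081e+02, -1.58503187e-03,  1.63214475e+01]), 'force': array([ 1.2198658 ,  0.11702763, -0.26628604]), 'torque': array([ 0.01575494, -0.10095343, -0.02556753]), 'gripper_force': 0.0, 'gripper_width': 91.2330065907726}
top {'camera_matrix': array([[495.41326095,   0.        , 275.58204899],
       [  0.        , 495.41326095, 209.1578231 ],
       [  0.        ,   0.        ,   1.        ]]), 'k1': -0.006584883403136952, 'R': array([[ 0.00359197, -0.99992808,  0.01144226],
       [-0.99085056, -0.00510265, -0.13486706],
       [ 0.13491575, -0.01085313, -0.99079763]]), 't': array([ -24.84874288,  596.14760316, 1147.08192931])}
mill [
[... 1969 characters left out ...]
ocket [(array([298., 280.]), 0.83, array([491.,  36.])), (array([276., 242.]), 0.81, array([595., -76.]))]
crank_knob [(array([288., 206.]), 0.97, array([ 602., -157.])), (array([303., 237.]), 0.8, array([514., -41.]))]
long_crank [(array([266., 339.]), 0.74, array([479., 210.])), (array([361., 255.]), 0.46, array([ 400., -109.]))]
pepper_mill [(array([174., 284.]), 0.6, array([710., 157.]))]
bottle []
tin [(array([183., 336.]), 0.81, array([608., 266.]))]
timer [(array([360., 255.]), 0.64, array([ 402., -108.]))]
garlic [(array([332., 318.]), 0.87, array([394., 112.]))]
spice [(array([313., 206.]), 0.71, array([ 582., -285.])), (array([227., 224.]), 0.33, array([742., -93.]))]
shaft_mark []
```

Run:
```python
import cv2
a=cv2.imread('pics/top0.png')[120:320,130:410]; cv2.imwrite('pics/t0c.png',cv2.resize(a,None,fx=2.8,fy=2.8,interpolation=cv2.INTER_CUBIC))
```

```text
(no output)
```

View pics/t0c.png

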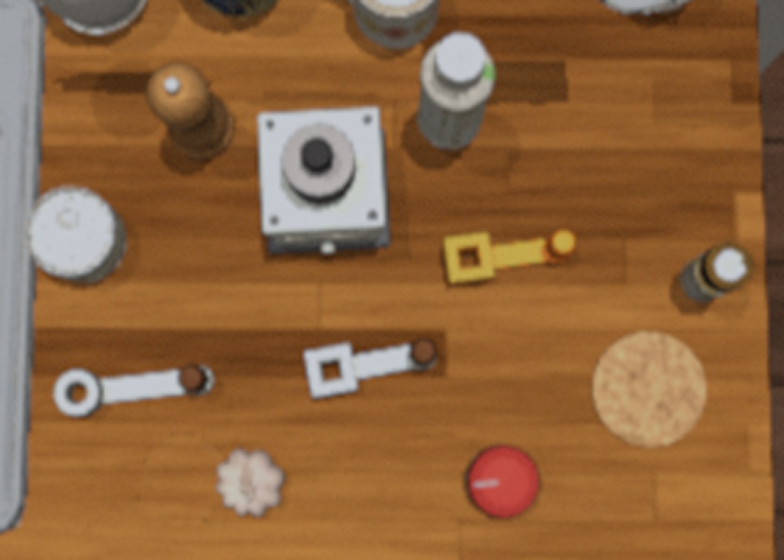

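View pics/side0.png

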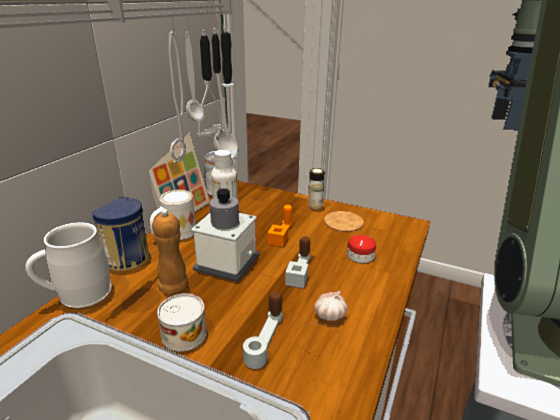

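The top crop shows the mill with capped spindle (crop ~316,160). The steel square crank is at ~(365,365), its arm to the right. The orange look-alike is at (510,255), the round long crank at (130,390) and the mat at (650,388). The side view agrees. Next I'll refine the positions with depth.

```bash
cat >> h.py <<'E'
def clouds(cam):
    p,D=optics.grab_frame(cam); return p,cloud(cam,D,np.ones(D.shape,bool))
def near(P,c,r,z0,z1):
    m=(np.hypot(P[:,0]-c[0],P[:,1]-c[1])<r)&(P[:,2]>z0)&(P[:,2]<z1); return P[m]
def mid(Q):
    (c,s,a)=cv2.minAreaRect(Q[:,:2].astype(np.float32)); return len(Q),np.round(c,1),np.round(s,1),round(a,1),np.round(np.median(Q[:,2]),1),'mean',np.round(Q.mean(0),1)
E
python3 - <<'E'
from h import *
T={}
for c in('top','side'):
    _,P=clouds(c)
    for n,q,r,z0,z1 in [('knob',(653,48),30,155,180),('cuptop',(653,48),40,140,152),('milltop',(653,48),75,93,106),('hub',(502,37),32,24,40),('cknob',(512,-40),25,44,62),('bottle',(722,-61),45,150,215),('bottlelow',(722,-61),50,20,150),('pepper',(712,162),45,100,180),('mat',(484,-231),60,2.5,10)]:
        Q=near(P,q,r,z0,z1)
        if len(Q)>3: print(c,n,mid(Q))
E
```

```text
top knob (124, array([653.1,  50.6]), array([25.9, 23.8]), 1.0, np.float64(172.1), 'mean', array([651.8,  50.2, 171.2]))
top cuptop (402, array([652.3,  50. ]), array([56.1, 56.4]), 12.8, np.float64(148.3), 'mean', array([651.2,  49.9, 148.1]))
top milltop (1259, array([654. ,  50.8]), array([101.3, 100.2]), 3.5, np.float64(100.5), 'mean', array([650.5,  49.8, 100.4]))
top hub (196, array([493.6,  43.9]), array([38.3, 37.9]), 11.3, np.float64(32.0), 'mean', array([494.2,  43.6,  32.2]))
top cknob (77, array([508.8, -34. ]), array([21.2, 21.6]), 89.8, np.float64(52.8), 'mean', array([508.6, -34.2,  52.3]))
top bottle (549, array([715.4, -58.1]), array([57.7, 47.5]), 80.2, np.float64(184.6), 'mean', array([713. , -57.5, 183.3]))
top bottlelow (285, array([703.3, -56.2]), array([55.9, 23.8]), 83.3, np.float64(89.5), 'mean', array([698. , -54.5,  87.4]))
top pepper (434, array([705.8, 162.9]), array([46.9, 48.2]), 2.2, np.float64(152.6), 'mean', array([703. , 160.3, 150.2]))
top mat (1195, array([ 484.3, -231.8]), array([116.5, 114.7]), 3.6, np.float64(5.4), 'mean', array([ 480.5, -231.5
[... 432 characters left out ...]
.1, 41.2]), 10.6, np.float64(33.8), 'mean', array([494.1,  45.7,  32.5]))
side cknob (93, array([507.3, -32.4]), array([20.6, 20.5]), 56.6, np.float64(53.0), 'mean', array([507.4, -30.4,  52.2]))
side bottle (606, array([717.4, -52.2]), array([46.4, 52.2]), 88.5, np.float64(175.7), 'mean', array([712.8, -46.9, 179. ]))
side bottlelow (310, array([714.3, -45.8]), array([57.2, 29.9]), 26.1, np.float64(134.9), 'mean', array([709.2, -44.1, 132.2]))
side pepper (870, array([702.7, 168.9]), array([47.6, 35.1]), 29.1, np.float64(140.7), 'mean', array([697.8, 173.5, 137.8]))
side mat (757, array([ 484.8, -227.8]), array([112.3, 117.4]), 75.8, np.float64(7.7), 'mean', array([ 480.5, -225. ,    7. ]))
```

Call:
send_rows --targets '[[[0, 0, 0.045, 0.1024, 0.1254, 0.0046, -1], [0, 0, 0.045, 0.1024, 0.1254, 0.0046, -1], [0, 0, 0.045, 0.1024, 0.1254, 0.0046, -1], [0, 0, 0.045, 0.1024, 0.1254, 0.0046, -1], [0, 0, 0.045, 0.1024, 0.1254, 0.0046, -1], [0, 0, 0.045, 0.1024, 0.1254, 0.0046, -1], [0, 0, 0.045, 0.1024, 0.1254, 0.0046, -1], [0, 0, 0.045, 0.1024, 0.1254, 0.0046, -1], [0, 0, 0.045, 0.1024, 0.1254, 0.0046, -1], [0, 0, 0.045, 0.1024, 0.1254, 0.0046, -1], [0, 0, 0.045, 0.1024, 0.1254, 0.0046, -1], [0, 0, 0.045, 0.1024, 0.1254, 0.0046, -1]]]'

```text
time_s: 2.8
ee_pos: [408.1, -249.8, 225.3]
ee_rot: [180.0, 0.0, 65.1]
force: [-0.6, -0.1, 0.1]
gripper_width: 90.7
gripper_force: 0.0
```

Call:
send_rows --targets '[[[0, 0, 0.045, 0.1024, 0.1254, 0.0046, -1], [0, 0, 0.045, 0.1024, 0.1254, 0.0046, -1], [0, 0, 0.045, 0.1024, 0.1254, 0.0046, -1], [0, 0, 0.045, 0.1024, 0.1254, 0.0046, -1], [0, 0, 0.045, 0.1024, 0.1254, 0.0046, -1], [0, 0, 0.045, 0.1024, 0.1254, 0.0046, -1], [0, 0, 0.045, 0.1024, 0.1254, 0.0046, -1], [0, 0, 0.045, 0.1024, 0.1254, 0.0046, -1], [0, 0, 0.045, 0.1024, 0.1254, 0.0046, -1], [0, 0, 0.045, 0.1024, 0.1254, 0.0046, -1], [0, 0, 0.045, 0.1024, 0.1254, 0.0046, -1], [0, 0, 0, 0, 0, 0, -1]]]'

```text
time_s: 4.0
ee_pos: [634.6, 28.0, 234.5]
ee_rot: [179.9, -0.1, 109.7]
force: [-0.0, -0.8, -0.2]
gripper_width: 91.1
gripper_force: 0.0
```

Call:
send_rows --targets '[[[0, 0, 0, 0.046, 0.057, 0, -1], [0, 0, 0, 0.046, 0.0565, 0, -1], [0, 0, 0, 0, 0, -0.1, -0.5], [0, 0, 0, 0, 0, -0.1, -0.3], [0, 0, 0, 0, 0, -0.1, -0.2], [0, 0, 0, 0, 0, -0.08, -0.1], [0, 0, 0, 0, 0, -0.03, 0], [0, 0, 0, 0, 0, 0, 0]]]' --grip_force 20

```text
time_s: 4.8
ee_pos: [650.7, 47.6, 152.5]
ee_rot: [-179.9, -0.0, 109.4]
force: [0.1, -0.1, 0.1]
gripper_width: 47.1
gripper_force: 0.0
```

Call:
send_rows --targets '[[[0, 0, 0, 0.011, 0.015, -0.002, 0], [0, 0, 0, 0, 0, 0, 1], [0, 0, 0, 0, 0, 0, 1], [0, 0, 0, 0, 0, 0, 1], [0, 0, 0, 0, 0, 0, 1], [0, 0, 0, 0, 0, 0, 1], [0, 0, 0, 0, 0, 0, 1]]]' --grip_force 25

```text
time_s: 5.5
ee_pos: [653.4, 50.7, 153.3]
ee_rot: [179.9, 0.0, 109.5]
force: [-0.7, 0.4, 3.8]
gripper_width: 25.3
gripper_force: 25.0
```

Call:
send_rows --targets '[[[0, 0, 0, 0, 0, 0.05, 1], [0, 0, 0, 0, 0, 0.075, 1], [0, 0, 0, 0, 0, 0.1, 1], [0, 0, 0, 0, 0, 0.1, 1], [0, 0, 0, 0, 0, 0, 1]]]'

```text
time_s: 6.0
ee_pos: [654.8, 50.8, 221.0]
ee_rot: [179.7, 0.1, 109.5]
force: [0.2, 0.1, -1.6]
gripper_width: 24.9
gripper_force: 25.0
```

Call:
send_rows --targets '[[[0, 0, 0, -0.078, -0.1275, 0, 1], [0, 0, 0, -0.078, -0.1275, 0, 1], [0, 0, 0, -0.078, -0.1275, 0, 1], [0, 0, 0, -0.078, -0.1275, 0, 1], [0, 0, 0, -0.078, -0.1275, 0, 1], [0, 0, 0, -0.078, -0.1275, 0, 1], [0, 0, 0, -0.078, -0.1275, 0, 1], [0, 0, 0, -0.078, -0.1275, 0, 1], [0, 0, 0, -0.078, -0.1275, 0, 1], [0, 0, 0, -0.078, -0.1275, 0, 1], [0, 0, 0, -0.078, -0.1275, 0, 1], [0, 0, 0, 0, 0, 0, 1]]]'

```text
time_s: 7.2
ee_pos: [479.4, -232.0, 216.7]
ee_rot: [-179.9, -0.0, 109.3]
force: [-0.6, 0.0, -0.9]
gripper_width: 25.1
gripper_force: 25.0
```

Run:
```python
from h import *
s=env.state(); print(s['ee_pos'],s['gripper_width'])
p,P=clouds('top')
cv2.imwrite('pics/sp.png',cv2.resize(p[150:230,200:300,::-1],None,fx=7,fy=7,interpolation=cv2.INTER_CUBIC))
for z0,z1 in((132,142),(103,110),(96,112)): 
    Q=near(P,(654,51),30,z0,z1)
    if len(Q)>3: print(mid(Q))
print([(r['conf'],atz('top',r['at'],106)) for r in optics.place_of('top','shaft_mark')])
p,P=clouds('side')
cv2.imwrite('pics/sps.png',cv2.resize(p[180:300,160:300,::-1],None,fx=5,fy=5,interpolation=cv2.INTER_CUBIC))
print([(r['conf'],atz('side',r['at'],106)) for r in optics.place_of('side','shaft_mark')])
Q=near(P,(482,-230),60,20,120); print(mid(Q), Q[:,2].min())
```

```text
[ 479.36648181 -232.0007722   216.71482016] 25.06038285088987
(49, array([654. ,  50.4]), array([14.9, 15.2]), 25.5, np.float64(136.4), 'mean', array([653.7,  50.6, 136.3]))
(188, array([653.5,  50.5]), array([49.7, 53.9]), 8.8, np.float64(106.0), 'mean', array([652. ,  51. , 106.1]))
(461, array([654.5,  51.2]), array([58.7, 57.5]), 44.4, np.float64(102.1), 'mean', array([652.7,  50.8, 102.8]))
[(0.6, array([672.40811659,  56.67598823, 106.        ])), (0.43, array([401.8130058 , -92.68673712, 106.        ]))]
[(0.6, array([680.70350157,  57.54281022, 106.        ]))]
  return _methods._mean(a, axis=axis, dtype=dtype,
  ret = ret.dtype.type(ret / rcount)
h.py:27: RuntimeWarning: Mean of empty slice.
  (c,s,a)=cv2.minAreaRect(Q[:,:2].astype(np.float32)); return len(Q),np.round(c,1),np.round(s,1),round(a,1),np.round(np.median(Q[:,2]),1),'mean',np.round(Q.mean(0),1)
  ret = um.true_divide(
Traceback (most recent call last):
ValueError: zero-size array to reduction operation minimum which has no identity
```

View pics/sp.png

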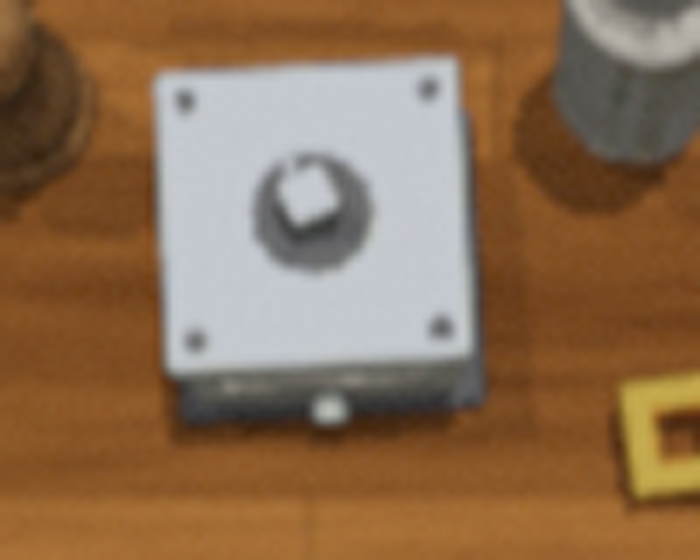

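View pics/sps.png

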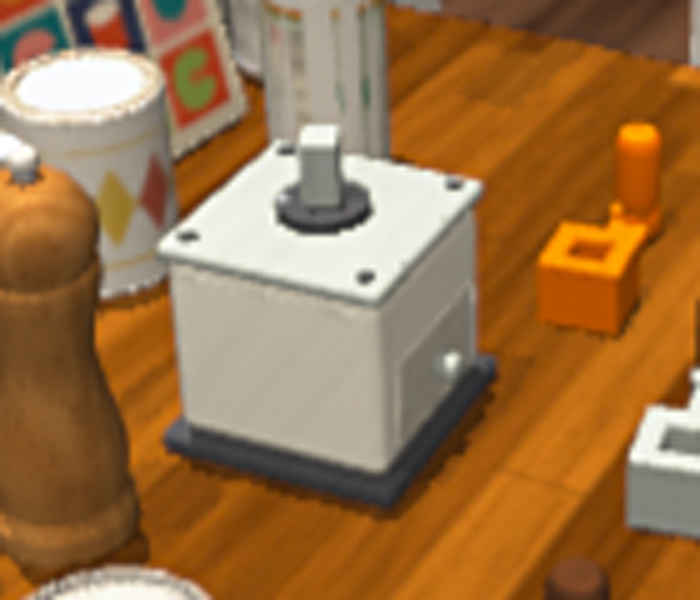

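Call:
send_rows --targets '[[[0, 0, 0, 0.018, 0.01, -0.07, 1], [0, 0, 0, 0, 0, -0.1, 1], [0, 0, 0, 0, 0, -0.1, 1], [0, 0, 0, 0, 0, -0.1, 1], [0, 0, 0, 0, 0, -0.1, 1], [0, 0, 0, 0, 0, -0.1, 1], [0, 0, 0, 0, 0, -0.1, 1], [0, 0, 0, 0, 0, -0.06, 1], [0, 0, 0, 0, 0, -0.03, 1], [0, 0, 0, 0, 0, 0, 1], [0, 0, 0, 0, 0, 0, 1]]]'

```text
time_s: 8.5
ee_pos: [485.9, -227.9, 66.4]
ee_rot: [179.9, 0.1, 109.5]
force: [0.2, 0.4, -0.3]
gripper_width: 25.0
gripper_force: 25.0
```

Run:
```python
from h import *
for k in range(2):
    p,D=optics.grab_frame('top'); np.save('top_sp.npy',p)
    S=8; g=cv2.resize(p,None,fx=S,fy=S,interpolation=cv2.INTER_CUBIC).astype(int).sum(2)/3
    sub=g[172*S:184*S,236*S:254*S]
    for th in(130,150,170):
        m=(sub>th).astype(np.uint8); n,l,st,ce=cv2.connectedComponentsWithStats(m)
        for j in range(1,n):
            if 50<st[j][4]<6000:
                ys,xs=np.nonzero(l==j); pts=np.c_[(xs+.5)/S+236-.5,(ys+.5)/S+172-.5]
                W=np.array([atz('top',q,136)[:2] for q in pts[::5]]); r=cv2.minAreaRect(W.astype(np.float32))
                mk=atz('top',pts.mean(0),106)[:2]
                print(th,st[j][4],'rect',np.round(r[0],1),np.round(r[1],1),round(r[2],1),'as mark',np.round(mk,1),np.degrees(np.arctan2(mk[1]-50.8,mk[0]-653.7)).round(1))
```

```text
170 3623 rect [656.6  54.9] [21.2 26.2] 0.3 as mark [663.4  55.7] 26.9
170 1340 rect [653.9  35.6] [26.9 14.7] 0.6 as mark [666.   32.9] -55.6
170 3629 rect [656.6  55.1] [21.2 25.9] 0.3 as mark [663.4  55.7] 27.0
170 1343 rect [656.4  30.6] [30.3 12.6] 25.5 as mark [665.9  32.9] -55.7
```

Call:
send_rows --targets '[[[0, 0, 0, -0.01, -0.008, -0.015, 1], [0, 0, 0, 0, 0, -0.015, 1], [0, 0, 0, 0, 0, -0.006, 1], [0, 0, 0, 0, 0, 0, 1]]]'

```text
time_s: 9.0
ee_pos: [483.1, -229.4, 58.4]
ee_rot: [-180.0, -0.0, 109.5]
force: [0.2, -0.5, -1.0]
gripper_width: 25.3
gripper_force: 25.0
```

Run:
```python
import cv2,numpy as np
p=np.load('top_sp.npy')[:,:,::-1]
a=p[168:192,232:260]; cv2.imwrite('pics/spz.png',cv2.resize(a,None,fx=25,fy=25,interpolation=cv2.INTER_CUBIC))
s=cv2.imread('pics/sps.png')
```

```text
(no output)
```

View pics/spz.png

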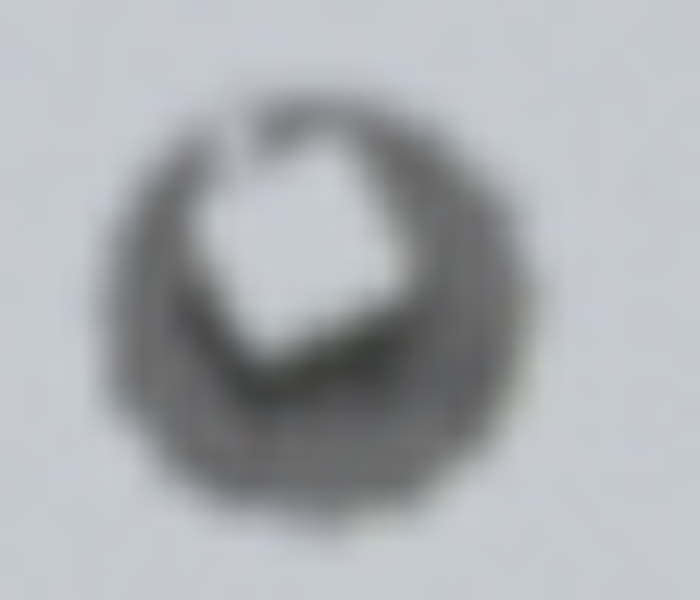

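Call:
send_rows --targets '[[[0, 0, 0, 0, 0, -0.004, 1], [0, 0, 0, 0, 0, -0.002, 1], [0, 0, 0, 0, 0, 0, 0.3], [0, 0, 0, 0, 0, 0, 0.1], [0, 0, 0, 0, 0, 0, 0], [0, 0, 0, 0, 0, 0, 0], [0, 0, 0, 0, 0, 0.1, 0], [0, 0, 0, 0, 0, 0.15, 0], [0, 0, 0, 0, 0, 0.15, 0], [0, 0, 0, 0, 0, 0, 0]]]'

```text
time_s: 10.0
ee_pos: [485.8, -230.7, 141.3]
ee_rot: [179.6, 0.4, 109.5]
force: [0.2, -0.4, 0.4]
gripper_width: 45.6
gripper_force: 0.0
```

Run:
```python
from h import *
s=env.state(); print(s['time_s'],s['ee_pos'],s['gripper_width'])
for c in('top','side'):
    _,P=clouds(c); 
    for z0,z1 in((48,58),(66,85)):
        Q=near(P,(483,-229),40,z0,z1)
        if len(Q)>3: print(c,mid(Q))
    Q=near(P,(716,-56),35,192,215); print('bot',mid(Q)) if len(Q)>3 else 0
```

```text
10.0 [ 485.76891339 -230.65236874  141.25725915] 45.64806290252807
top (188, array([ 486.9, -218.1]), array([34.9, 56.7]), 70.7, np.float64(53.2), 'mean', array([ 482.5, -215.2,   53.1]))
top (40, array([ 484.9, -223.1]), array([14. , 25.2]), 73.7, np.float64(76.1), 'mean', array([ 481.7, -222. ,   75.9]))
bot (255, array([719.7, -58.4]), array([36. , 35.6]), 13.8, np.float64(204.6), 'mean', array([718.2, -58.3, 204.2]))
side (198, array([ 482.6, -226.4]), array([54.7, 51.8]), 17.9, np.float64(55.5), 'mean', array([ 480.7, -220.3,   54.7]))
side (85, array([ 483.8, -228.8]), array([23.9, 25.5]), 60.2, np.float64(77.2), 'mean', array([ 482.1, -224.8,   75.7]))
bot (182, array([718. , -55.5]), array([36.7, 34.2]), 21.8, np.float64(204.4), 'mean', array([715.8, -51.6, 202.7]))
```

Call:
send_rows --targets '[[[0, 0, 0.0751, 0.0034, 0.1143, 0, -0.4], [0, 0, 0.0751, 0.0034, 0.1143, 0, -0.4], [0, 0, 0.0751, 0.0034, 0.1143, 0, -0.4], [0, 0, 0.0751, 0.0034, 0.1143, 0, -0.4], [0, 0, 0.0751, 0.0034, 0.1143, 0, -0.4], [0, 0, 0.0751, 0.0034, 0.1143, 0, -0.4], [0, 0, 0.0751, 0.0034, 0.1143, 0, -0.4], [0, 0, 0.0751, 0.0034, 0.1143, 0, -0.4], [0, 0, 0.0751, 0.0034, 0.1143, 0, -0.4], [0, 0, 0.0751, 0.0034, 0.1143, 0, -0.4], [0, 0, 0.0751, 0.0034, 0.1143, 0, -0.4], [0, 0, 0.0751, 0.0034, 0.1143, 0, -0.4]]]'

```text
time_s: 11.3
ee_pos: [490.1, 45.8, 135.6]
ee_rot: [180.0, -0.2, -169.1]
force: [0.6, 0.4, 0.2]
gripper_width: 63.9
gripper_force: 0.0
```

Call:
send_rows --targets '[[[0, 0, 0, 0, 0, 0, -0.4], [0, 0, 0, 0, 0, 0, -0.4]]]'

```text
time_s: 11.5
ee_pos: [490.5, 44.8, 136.1]
ee_rot: [-180.0, -0.2, -169.5]
force: [0.2, 0.3, -0.2]
gripper_width: 64.0
gripper_force: 0.0
```

Call:
send_rows --targets '[[[0, 0, 0, 0.0175, -0.0055, -0.05, -0.4], [0, 0, 0, 0, 0, -0.1, -0.4], [0, 0, 0, 0, 0, -0.1, -0.4], [0, 0, 0, 0, 0, -0.1, -0.4], [0, 0, 0, 0, 0, -0.1, -0.4], [0, 0, 0, 0, 0, -0.1, -0.4], [0, 0, 0, 0, 0, -0.04, -0.4], [0, 0, 0, 0, 0, -0.015, -0.4], [0, 0, 0, 0, 0, 0, -0.4], [0, 0, 0, 0, 0, 0, -0.4]]]'

```text
time_s: 12.5
ee_pos: [495.5, 43.7, 17.0]
ee_rot: [-180.0, 0.1, -169.4]
force: [0.1, 0.1, 0.2]
gripper_width: 64.1
gripper_force: 0.0
```

Call:
send_rows --targets '[[[0, 0, 0, -0.005, 0, -0.015, -0.4], [0, 0, 0, 0, 0, 0, -0.4], [0, 0, 0, 0, 0, 0, 0.5], [0, 0, 0, 0, 0, 0, 0.5], [0, 0, 0, 0, 0, 0, 0.5], [0, 0, 0, 0, 0, 0, 0.5], [0, 0, 0, 0, 0, 0, 0.5]]]' --grip_force 40

```text
time_s: 13.2
ee_pos: [494.0, 43.8, 13.5]
ee_rot: [-180.0, 0.0, -169.4]
force: [-0.6, 0.0, 0.2]
gripper_width: 37.6
gripper_force: 40.0
```

Call:
send_rows --targets '[[[0, 0, 0, 0, 0, 0.05, 0.5], [0, 0, 0, 0, 0, 0.08, 0.5], [0, 0, -0.04, 0, 0, 0.08, 0.5], [0, 0, -0.08, 0, 0, 0.08, 0.5], [0, 0, -0.08, 0, 0, 0.08, 0.5], [0, 0, -0.08, 0, 0, 0.08, 0.5], [0, 0, -0.08, 0, 0, 0.08, 0.5], [0, 0, -0.08, 0, 0, 0.08, 0.5], [0, 0, -0.08, 0, 0, 0.08, 0.5], [0, 0, -0.08, 0, 0, 0.08, 0.5], [0, 0, -0.08, 0, 0, 0.08, 0.5], [0, 0, -0.08, 0, 0, 0, 0.5]]]'

```text
time_s: 14.4
ee_pos: [494.9, 44.0, 186.0]
ee_rot: [179.8, 0.1, 121.9]
force: [-0.3, -0.9, -2.2]
gripper_width: 37.6
gripper_force: 40.0
```

Call:
send_rows --targets '[[[0, 0, -0.08, 0.06, 0, 0, 0.5], [0, 0, 0, 0.08, 0.005, 0, 0.5], [0, 0, 0, 0.1, 0.005, 0, 0.5], [0, 0, 0, 0.1, 0.005, 0, 0.5], [0, 0, 0, 0.1, 0.005, 0, 0.5], [0, 0, 0, 0.1, 0.005, 0, 0.5], [0, 0, 0, 0.1, 0.005, 0, 0.5], [0, 0, 0, 0.08, 0.005, 0, 0.5], [0, 0, 0, 0.05, 0, 0, 0.5], [0, 0, 0, 0.02, 0, 0, 0.5], [0, 0, 0, 0, 0, 0, 0.5], [0, 0, 0, 0, 0, 0, 0.5]]]'

```text
time_s: 15.6
ee_pos: [651.1, 50.8, 183.4]
ee_rot: [-180.0, -0.0, 115.0]
force: [0.1, 0.6, -1.2]
gripper_width: 37.8
gripper_force: 40.0
```

Run:
```python
from h import *
s=env.state(); print(s['ee_pos'],s['ee_rot'],s['gripper_width'],s['qpos'])
x,y,z=s['ee_pos']
for c in('top','side'):
    p,D=optics.grab_frame(c); P=cloud(c,D,np.ones(D.shape,bool)); cv2.imwrite('pics/h_%s.png'%c,p[:,:,::-1])
    for a,b in((z+20,z+48),): pass
    k=(x-80*np.cos(np.radians(25)),y-80*np.sin(np.radians(25)))
    Q=near(P,k,25,z+25,z+50); print(c,'knob exp',np.round(k),mid(Q) if len(Q)>3 else len(Q))
    A=[q for q in P if z-20<q[2]<z and 24<(-(q[0]-x)*np.cos(.436)-(q[1]-y)*np.sin(.436))<64 and abs((q[0]-x)*np.sin(.436)-(q[1]-y)*np.cos(.436))<16]
    A=np.array(A); print('arm',mid(A) if len(A)>3 else len(A))
    for n in('crank_socket','crank_knob'): print(n,[(round(r['conf'],2),np.round(r['at']),np.round(atz(c,r['at'],z-13.5+(54 if 'knob' in n else 0)),1)) for r in optics.place_of(c,n)])
```

```text
[651.07274589  50.76281821 183.37688625] [-1.79953835e+02 -2.13175691e-02  1.14975525e+02] 37.794066874421326 [ 3.44771606e+00  2.64658271e+01  8.12712295e+01  3.03350984e-03
  7.23137104e+01 -2.15287408e+01]
top knob exp [579.  17.] 0
arm 0
crank_socket [(0.75, array([361., 257.]), array([ 477.2, -201.9,  169.9])), (0.61, array([296., 214.]), array([567.8, -65.2, 169.9]))]
crank_knob [(0.88, array([331., 207.]), array([ 576.7, -133.2,  223.9]))]
side knob exp [579.  17.] (136, array([576.8,  21.2]), array([21.4, 19.1]), 64.5, np.float64(219.9), 'mean', array([575.7,  24.5, 219.3]))
arm (162, array([610.1,  34.6]), array([40.1, 22.2]), 26.5, np.float64(181.0), 'mean', array([608.8,  37.4, 179.9]))
crank_socket [(0.77, array([276., 243.]), array([479.1, 171.8, 169.9])), (0.66, array([222., 192.]), array([654.1,  50.1, 169.9])), (0.24, array([265., 337.]), array([405. , 357.6, 169.9]))]
crank_knob [(0.81, array([289., 204.]), array([473.4, 136.9, 223.9]))]
```

Run:
```python
import cv2
a=cv2.imread('pics/h_side.png')[130:280,150:350]; a=cv2.resize(a,None,fx=3,fy=3); b=cv2.imread('pics/h_top.png')[110:260,180:330]
cv2.imwrite('pics/h.png',a)
```

```text
(no output)
```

View pics/h.png

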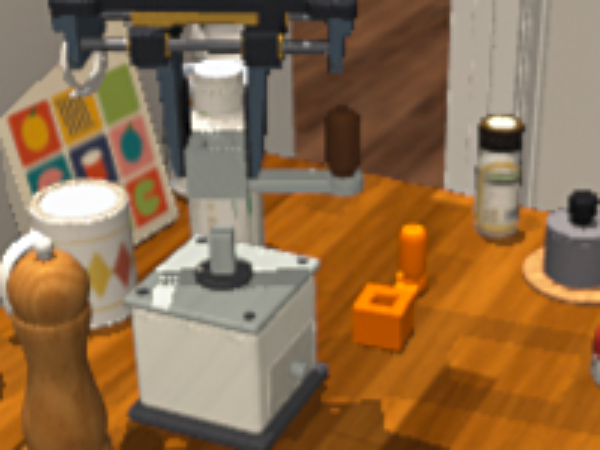

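```bash
cat > rel.py <<'E'
from h import *
s=env.state(); x,y,z=s['ee_pos']; a=np.radians(25); u=np.array([np.cos(a),np.sin(a)]); n=np.array([np.sin(a),-np.cos(a)])
F={'hub':[],'shaft':[]}; print(s['time_s'],s['ee_pos'],s['ee_rot'],s['force'])
for k in range(3):
    _,P=clouds('side')
    for nm,c,r,z0,z1 in(('hub',(x,y),30,z-11,z+15),('shaft',(653.8,50.6),14,109,130)):
        Q=near(P,c,r,z0,z1); d=Q[:,:2]-np.array((653.8,50.6)); F[nm].append(np.c_[d@u,d@n,Q[:,2]])
for nm in F:
    Q=np.vstack(F[nm]); print(nm,len(Q),'u',np.percentile(Q[:,0],[2,25,50,75,98]).round(1),'n',np.percentile(Q[:,1],[5,25,50,75,95]).round(1),'z',np.percentile(Q[:,2],[2,98]).round())
print('tcp u,n',((x,y)-np.array((653.8,50.6)))@u,((x,y)-np.array((653.8,50.6)))@n)
E
python3 rel.py
```

```text
15.9 [651.59195873  50.80116041 183.55187658] [1.79989068e+02 5.23185667e-04 1.14973869e+02] [-0.46917124  0.35198731 -0.88437345]
hub 940 u [-29.8 -16.2  -4.2   7.2  20.2] n [-22.8 -21.3 -20.3 -18.8  -1.3] z [174. 198.]
shaft 252 u [-9.3 -5.3 -1.   3.9  9. ] n [-8.9 -7.2 -6.3 -5.2  2.1] z [109. 130.]
tcp u,n -1.9161509347677927 -1.1154718091656655
```

Call:
send_rows --targets '[[[0, 0, 0, 0.013, -0.0065, -0.03, 0.5], [0, 0, 0, 0, 0, -0.05, 0.5], [0, 0, 0, 0, 0, -0.05, 0.5], [0, 0, 0, 0, 0, -0.03, 0.5], [0, 0, 0, 0, 0, -0.015, 0.5], [0, 0, 0, 0, 0, 0, 0.5], [0, 0, 0, 0, 0, 0, 0.5]]]'

```text
time_s: 16.75
ee_pos: [654.7, 49.5, 148.6]
ee_rot: [180.0, 0.0, 115.0]
force: [-0.4, 0.6, -1.4]
gripper_width: 37.4
gripper_force: 40.0
```

```bash
python3 rel.py
```

```text
16.75 [654.66303003  49.5388963  148.55899078] [1.79968226e+02 1.00184591e-02 1.14975977e+02] [-0.39908804  0.62314413 -1.43921189]
hub 897 u [-27.2 -14.2  -2.2   9.4  22.6] n [-20.1 -18.8 -17.8 -16.1   6.7] z [139. 163.]
shaft 253 u [-10.2  -5.6  -1.    4.    7.2] n [-8.6 -7.  -5.9 -5.   4.9] z [109. 129.]
tcp u,n 0.33372903734920495 1.3264187974198212
```

Call:
send_rows --targets '[[[0, 0, 0, 0, 0, -0.015, 0.5], [0, 0, 0, 0, 0, -0.02, 0.5], [0, 0, 0, 0, 0, -0.02, 0.5], [0, 0, 0, 0, 0, 0, 0.5]]]'

```text
time_s: 17.3
ee_pos: [654.1, 49.3, 136.4]
ee_rot: [-179.9, -0.0, 115.0]
force: [0.1, -0.5, -1.8]
gripper_width: 37.3
gripper_force: 40.0
```

Entered without contact force; underside is now ~122.9, past the taper. Continuing.

Call:
send_rows --targets '[[[0, 0, 0, 0, 0, -0.02, 0.5], [0, 0, 0, 0, 0, -0.02, 0.5], [0, 0, 0, 0, 0, -0.02, 0.5], [0, 0, 0, 0, 0, -0.015, 0.5], [0, 0, 0, 0, 0, 0, 0.5], [0, 0, 0, 0, 0, 0, 0.5]]]'

```text
time_s: 17.9
ee_pos: [654.4, 49.4, 122.2]
ee_rot: [-180.0, 0.0, 115.0]
force: [-0.1, -1.1, -2.1]
gripper_width: 37.6
gripper_force: 40.0
```

Call:
send_rows --targets '[[[0, 0, 0, 0, 0, -0.01, 0.5], [0, 0, 0, 0, 0, -0.005, 0.5], [0, 0, 0, 0, 0, 0, 0.5], [0, 0, 0, 0, 0, 0, 0.5], [0, 0, 0, 0, 0, 0, 0.5]]]'

```text
time_s: 18.4
ee_pos: [654.6, 49.5, 119.5]
ee_rot: [180.0, 0.0, 115.0]
force: [-0.4, -0.6, -1.2]
gripper_width: 37.7
gripper_force: 40.0
```

Call:
send_rows --targets '[[[0, 0, 0, 0, 0, -0.005, 0.5], [0, 0, 0, 0, 0, 0, 0.5], [0, 0, 0, 0, 0, 0, 0.5]]]'

```text
time_s: 18.7
ee_pos: [654.6, 49.5, 119.4]
ee_rot: [179.9, 0.0, 115.0]
force: [-0.8, -1.4, 5.2]
gripper_width: 38.0
gripper_force: 40.0
```

Call:
send_rows --targets '[[[0, 0, -0.03, 0, 0, 0, 0.5], [0, 0, -0.05, 0, 0, 0, 0.5], [0, 0, -0.05, 0, 0, 0, 0.5], [0, 0, -0.05, 0, 0, 0, 0.5], [0, 0, -0.05, 0, 0, 0, 0.5], [0, 0, -0.05, 0, 0, 0, 0.5], [0, 0, 0, 0, 0, 0, 0.5]]]'

```text
time_s: 19.4
ee_pos: [654.5, 48.6, 119.4]
ee_rot: [180.0, 0.1, 89.7]
force: [-2.0, -2.5, 5.4]
gripper_width: 37.8
gripper_force: 40.0
```

Forces small; continue.

Call:
send_rows --targets '[[[0, 0, -0.05, 0, 0, 0, 0.5], [0, 0, -0.06, 0, 0, 0, 0.5], [0, 0, -0.06, 0, 0, 0, 0.5], [0, 0, -0.06, 0, 0, 0, 0.5], [0, 0, -0.06, 0, 0, 0, 0.5], [0, 0, -0.06, 0, 0, 0, 0.5], [0, 0, -0.06, 0, 0, 0, 0.5], [0, 0, 0, 0, 0, 0, 0.5]]]'

```text
time_s: 20.2
ee_pos: [654.3, 48.7, 119.4]
ee_rot: [179.9, 0.1, 52.8]
force: [-2.3, -3.5, 5.6]
gripper_width: 37.9
gripper_force: 40.0
```

Call:
send_rows --targets '[[[0, 0, -0.05, 0, 0, 0, 0.5], [0, 0, -0.06, 0, 0, 0, 0.5], [0, 0, -0.06, 0, 0, 0, 0.5], [0, 0, -0.06, 0, 0, 0, 0.5], [0, 0, -0.05, 0, 0, 0, 0.5], [0, 0, -0.02, 0, 0, 0, 0.5], [0, 0, 0, 0, 0, 0, 0.5], [0, 0, 0, 0, 0, 0, 0.5]]]'

```text
time_s: 21.0
ee_pos: [654.2, 48.7, 119.4]
ee_rot: [179.9, 0.0, 25.9]
force: [-1.8, -2.4, 5.9]
gripper_width: 37.8
gripper_force: 40.0
```

Run:
```python
from h import *
p,D=save('side','s9.png'); cv2.imwrite('pics/s9c.png',cv2.resize(p[130:300,130:330,::-1],None,fx=3.5,fy=3.5,interpolation=cv2.INTER_CUBIC))
_,P=clouds('top')
for n,c,z0,z1 in(('bottle',(719,-57),192,215),('pepper',(705,163),150,180)):
    Q=near(P,c,35,z0,z1); print(n,mid(Q) if len(Q)>3 else 0)
```

```text
bottle (249, array([719.4, -58. ]), array([34.6, 35.8]), 4.6, np.float64(204.9), 'mean', array([718.4, -58.2, 204.3]))
pepper (126, array([707.1, 172.8]), array([40.3, 21.2]), 1.7, np.float64(156.6), 'mean', array([705.8, 171.6, 157.4]))
```

View pics/s9c.png

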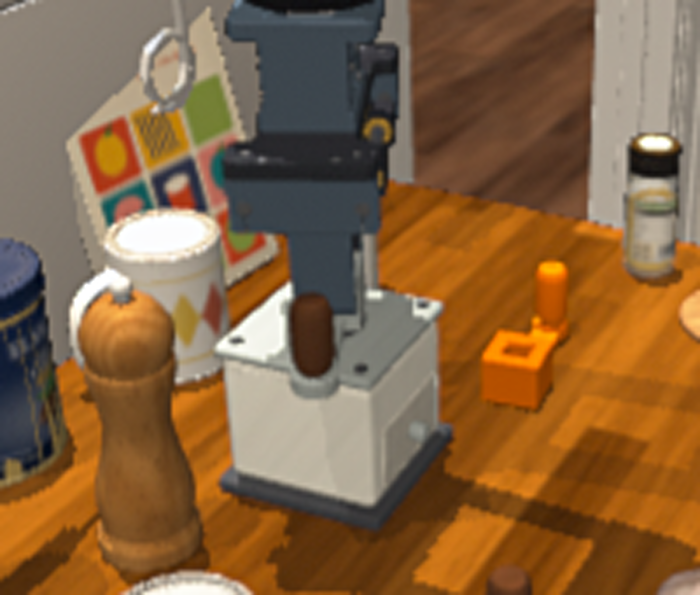

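Call:
send_rows --targets '[[[0, 0, 0, 0, 0, 0, 0], [0, 0, 0, 0, 0, 0, -0.2], [0, 0, 0, 0, 0, 0, -0.3], [0, 0, 0, 0, 0, 0, -0.3], [0, 0, 0, 0, 0, 0.03, -0.3], [0, 0, 0, 0, 0, 0.07, -0.3], [0, 0, 0, 0, 0, 0.12, -0.3], [0, 0, 0, 0, 0, 0.15, -0.3], [0, 0, 0, 0, 0, 0.15, -0.3], [0, 0, 0, -0.1, 0, 0.1, -0.3], [0, 0, 0, -0.15, 0, 0, -0.3], [0, 0, 0, -0.15, 0, 0, -0.3]]]'

```text
time_s: 22.3
ee_pos: [574.3, 49.6, 244.5]
ee_rot: [179.9, -0.2, 25.9]
force: [-0.3, -0.2, -0.0]
gripper_width: 59.4
gripper_force: 0.0
```

Call:
send_rows --targets '[[[0, 0, 0, -0.15, 0, 0, -0.3], [0, 0, 0, -0.15, 0, 0, -0.3], [0, 0, 0, -0.1, 0, 0, -0.3], [0, 0, 0, 0, 0, 0, -0.3], [0, 0, 0, 0, 0, 0, -0.3], [0, 0, 0, 0, 0, 0, -0.3]]]'

```text
time_s: 22.9
ee_pos: [495.7, 49.6, 242.9]
ee_rot: [180.0, -0.1, 25.9]
force: [-0.3, 0.8, -0.7]
gripper_width: 58.8
gripper_force: 0.0
```

Run:
```python
from h import *
p,P=clouds('top'); cv2.imwrite('pics/fin.png',cv2.resize(p[120:320,130:410,::-1],None,fx=2.8,fy=2.8,interpolation=cv2.INTER_CUBIC))
print(env.state()['time_s'])
for n,c,r,z0,z1 in(('bottle',(719,-57),35,192,215),('pepper',(706,163),35,100,180),('hub',(654,51),30,128,137),('hubhi',(654,51),30,133,145),('cknob',(616,119),25,150,172),('cap',(483,-230),40,45,60),('capk',(483,-230),30,66,85)):
    Q=near(P,c,r,z0,z1); print(n,mid(Q) if len(Q)>3 else 0)
```

```text
22.95
bottle (256, array([718.9, -58. ]), array([34.8, 35.8]), 2.6, np.float64(205.1), 'mean', array([718. , -58.4, 204.2]))
pepper (434, array([706.2, 162.8]), array([46.7, 48.4]), 3.2, np.float64(152.3), 'mean', array([702.9, 160.3, 149.9]))
hub (113, array([654.1,  51.1]), array([39.1, 37.5]), 25.0, np.float64(135.4), 'mean', array([653. ,  49.7, 134.6]))
hubhi (278, array([654.1,  50.9]), array([38.9, 37.6]), 26.2, np.float64(137.9), 'mean', array([653.7,  50.6, 137.9]))
cknob (92, array([617.7, 121.7]), array([22.1, 21.6]), 2.9, np.float64(159.0), 'mean', array([617.6, 121.8, 158.3]))
cap (367, array([ 483.3, -229.3]), array([55.9, 56.5]), 26.6, np.float64(52.9), 'mean', array([ 483. , -227.5,   53. ]))
capk (104, array([ 483.8, -229.4]), array([23. , 26.2]), 0.9, np.float64(76.4), 'mean', array([ 483.2, -228.5,   76.1]))
```

View pics/fin.png

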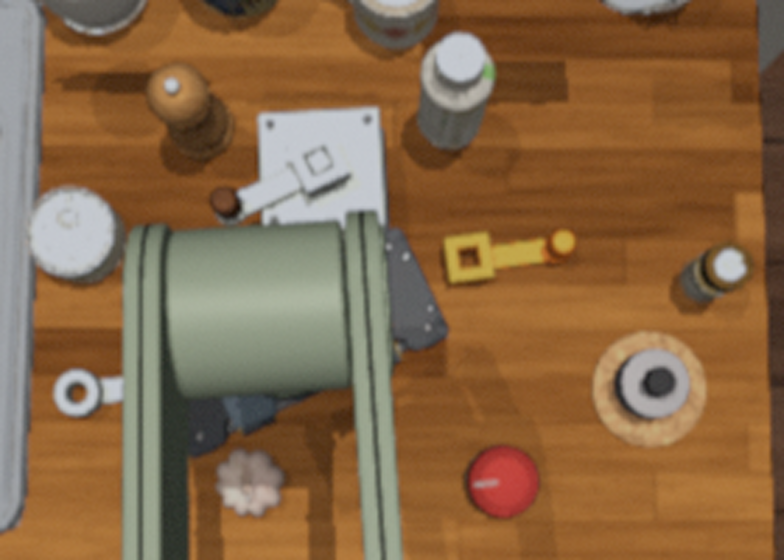

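The cap stands on the mat (crop ~655,385). The crank is seated, with its hub at (318,160) and hub top at 138 mm, and its knob is now at (225,203). The other things are unmoved.

```bash
python3 -c "
from workcell import env
print(env.job_done())"
```

```text
the job is handed in; nothing more can be done
None
```

I handed the job in at about 23 s, with no verdict returned: the cap stands on the cork mat, the square-socket crank is home on the spindle and was turned about 89° (spindle at least about 74° after play), and no bystander shows any sign of having moved.

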